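Change over the tile-painting station

ROBOT

A 6-joint arm with a two-finger parallel gripper is mounted at the origin on the work surface. World frame = base frame: x ahead of the robot, y to its left, z up, the work surface at z = 0. Lengths are in m, angles in rad, forces in N, time in s.
With the tool pointing down it reaches from about 0.25 to 0.725 m from the base axis. Payload 9.7 kg.
Tool frame: the origin (TCP) lies at the very end of the fingers, on their centre line; the grasp point (between the pads) lies 19 mm behind it; z points along the fingers, y is the direction in which the jaws open and shut (so a half turn about z gives the same grasp; the last joint's range is limited). The gripper opens to 85 mm and grips with 20 to 120 N. Pads are 22 mm wide; open, the fingers measure 114 mm over their backs; the gripper's body (76 mm by 85 mm) begins 54 mm behind the grasp point. The pads swing forward as they close: fully open they stand 13 mm farther back than shut.
Start: joints at [-1.123, 0.087, 0.176, 1.66, 0, 1.571], TCP at [0.238, -0.496, 0.231] pointing down, gripper open.
Joint ranges: [-3.13, 3.13], [-0.85, 1.81], [-1.15, 1.24], [-2.2, 2.28], [-1.44, 1.52], [-3.14, 3.14]. Speed limits (rad/s): [2.22, 2.22, 2.57, 3.14, 3.14, 3.14].

INTERFACE

Orientations are given as a rotation vector (axis times angle).
In Python, from cell import * gives the robot as it stands. The module is installed in compiled form; this text tells all that it offers.
- The arm moves only by the shell command python3 -m handwheel 'ROWS' [FORCE]. ROWS is a JSON object of lists of equal length, an entry for each row: "translation": the shift along the tool's x, y, z in m, a list of three; "twist": the turn, a rotation vector about the tool's x, y, z in degrees, a list of three; "gripper": the gripper command: -1 is shut, 1 is fully open, values between are in proportion. A call has 1 to 8 rows; each row is the pose to reach, as a shift and turn from the pose measured when the call began, along the tool's axes at that moment; what a row does not reach only later rows make up. A row lasts 1/12 s, in which the tool goes at most 41.7 mm and 7.16 degrees, less where a joint would pass 70% of its speed; a pose out of reach is approached as far as the arm can. A call with a gripper value outside its range is refused whole. The fingers move at their own pace and stop on an object; FORCE is the grip in N (left out, the last holds). Time passes only in rows, so rows that repeat a pose let the fingers close. It gives the time, the measured TCP pose, the force and the opening at its end, in the units of the state.
- get_obs(): the state, without advancing time (a new reading comes with each control period).
- capture(name): name is "side" or "top"; returns a dict with "image" (420x560x3 uint8, red, green, blue), "mtx" (3x3 intrinsics, pixels), "pose" (4x4, takes a point from camera to world coordinates). Camera axes: x right, y down, z forward; pixel columns grow to the right and rows downward; lengths in m; the calibration is good to about 2 mm. A picture is of the moment at which its call begins. There is no depth.
- sign_off(): hands the job in, once; it reports no verdict.
Trained networks look in the newest picture that a camera, given by its name, has taken for a name from the list of things; names that differ only in an ending like _2 or _b are one class to them, and where a whole thing is asked for, a point or a joint stands for the part that bears it (a point fixed in the world has none). Each returns a list of dicts, best first, with "conf" (0 to 1); they miss things now and then, are a little off and sometimes report something else, mostly with a low value. They report only what shows in the picture. A call takes as long as a camera call. They do not tell look-alikes from the thing itself.
- search_frame(camera, name): "location" ([column, row] in pixels, amid what is visible of it).
The state is a dict: "clock": time; "joints": joint angles; "joint_velocities": joint speeds; "joint_torque": joint torques, N m; "tcp_pos": TCP position; "ee_rot": TCP orientation; "contact_force": force on the tool from outside, world axes, zero at the start; "wrist_torque": the same for the moment, N m; "gripper_width": finger opening in m.
Only numpy, scipy, OpenCV 4.12 (cv2) and the standard library are available. Lean on these libraries where they do the work, as an engineer would, in place of code of your own. Each camera call takes 0.05 s, during which the arm holds its last target. There are 200 camera calls.

TASK

Change over the painting station. Draw the clamp's sliding jaw open, lift the painted tile out and lay it flat, painted side up, on the ware board; then put the blank tile in its place on the clamp bed, square and centred, and slide the jaw up so that it is held snugly between the jaws. Also lift every pot off the stand by its handle and set it gently, not dropped, upright on the ware board (before, between or after the tile work), no two pieces touching and all well on the board, and leave the pigment jar, cup and glaze dish alone.

Things in the scene. Friction and masses are not known exactly. Their poses are not given: they have to be found in the camera images.
- stand: Fixed low wooden stand, its top 360 mm (x) by 180 mm (y), top surface 60 mm above the table. The decorated pots wait on it, in a row along its x. Origin on the table under its centre. It stands to the left or to the right of the robot.
- board: Fixed pale wooden ware board, 320 mm (x) by 220 mm (y), 18 mm thick, flat on the table on the side away from the stand. Origin on the table under its centre; its top is at z = 18 mm. Finished pieces go here.
- clamp: Fixed grey tile clamp. Bed 140 (x) x 220 (y) mm, top 25 mm above the table. Origin on the table under its centre; y is the sliding direction. Fixed jaw at the -y end: face at y = -70 mm, top 52 mm above the table, 100 mm wide. Sliding jaw at the +y end: face at y = 20 mm + joint value. A tile (100 mm along y) held against the fixed jaw has its centre at x 0, y -20 mm.
- jaw (a joint): Sliding jaw, m: 0 = faces 90 mm apart, grows as it opens to the clamp's +y, stop at 0.060; about 0.010 when shut on a 100 mm tile. About 2 N of friction; stays where left, no spring or screw. Its blue lip (46.5 to 52.5 mm above the table) reaches 8 mm over the tile's end, 3 mm above it: a tile cannot be lifted out until the jaw is drawn back.
- jaw_grip (a point): Top centre of the red fin that stands on the sliding jaw: fin 10 mm thick (clamp y), 30 mm wide (clamp x), rising from 52.5 to 94.5 mm above the table. Pinch it from above and pull or push; the axes are those of the clamp.
- painted_tile: Loose finished ceramic tile: white with painted flowers and a green border on its top face, 60 mm (x) by 100 mm (y) by 18 mm thick, about 240 g. Origin at the centre of its underside. It starts on the clamp bed between the jaws, its y along the clamp's y.
- blank_tile: Loose plain terracotta-coloured blank tile of the same size, 60 mm (x) by 100 mm (y) by 18 mm thick, about 240 g. Origin at the centre of its underside. It starts flat on the table between the robot and the clamp.
- pigment_jar: Loose green glass pigment jar with a black cap, 56 mm across, 70 mm high, beyond the clamp; leave it alone. Origin under its centre.
- cup: Loose white cup, 72 mm across, 75 mm high, beyond the clamp; leave it alone. Origin under its centre.
- glaze_dish: Loose red glaze dish, 70 mm across, 14 mm high, beyond the clamp; leave it alone. Origin under its centre.
- pot_blue: Loose lidded white pot, blue band and lid; 72 mm across, foot 56 mm, 320 g, lid knob top at 75 mm. Over it a dark arched handle: level top bar along the pot's y, 68 mm long, 10 x 10 mm, centre 107 mm above the origin, on uprights at y = -31 and +31 mm (50 mm clear between). Origin at centre of the foot's underside, z up. Starts on the stand; may be absent.
- pot_green: Loose lidded white pot, green band and lid; 72 mm across, foot 56 mm, 320 g, lid knob top at 75 mm. Over it a dark arched handle: level top bar along the pot's y, 68 mm long, 10 x 10 mm, centre 107 mm above the origin, on uprights at y = -31 and +31 mm (50 mm clear between). Origin at centre of the foot's underside, z up. Starts on the stand; may be absent.
- pot_red: Loose lidded white pot, red band and lid; 72 mm across, foot 56 mm, 320 g, lid knob top at 75 mm. Over it a dark arched handle: level top bar along the pot's y, 68 mm long, 10 x 10 mm, centre 107 mm above the origin, on uprights at y = -31 and +31 mm (50 mm clear between). Origin at centre of the foot's underside, z up. Starts on the stand; may be absent.
Mind the look-alikes: they are no part of the job. Leave any purple or yellow look-alike of the pot_blue alone.

How it is judged:
On the way, in this order (a step that is already met when the one before it is completed fails the run):
1. the sliding jaw is drawn open (joint above 0.030) (value of joint jaw above 0.03 m), for 0.2 s.
2. the painted tile lies flat, face up, on the ware board, released (x of painted_tile in the frame of board between -0.13 and 0.13 m and y of painted_tile in the frame of board between -0.085 and 0.085 m and z of painted_tile in the frame of board between 0.014 and 0.022 m and angle between painted_tile's own z axis and vertical below 0.08 rad and linear speed of painted_tile below 0.02 m/s and contact force between the fingers and painted_tile below 0.1 N), for 0.3 s.
3. the blank tile sits on the clamp bed between the jaws, with the jaw shut on it (x of blank_tile in the frame of clamp between -0.015 and 0.015 m and y of blank_tile in the frame of clamp between -0.023 and -0.015 m and z of blank_tile in the frame of clamp between 0.021 and 0.029 m and angle between the y axis of blank_tile and the y axis of clamp, either way round below 0.08 rad and angle between blank_tile's own z axis and vertical below 0.08 rad and value of joint jaw below 0.0135 m and contact force between the fingers and blank_tile below 0.1 N), for 0.2 s.
At the end, for the whole second after the job is handed in: On the board, released, none touching: painted tile flat, face up (centre within 130, 85 mm of the board's centre in x, y), pots upright to 0.08 rad (135, 85 mm). Blank flat on the bed within 15 mm of its centre line, square to 0.08 rad, 5 mm at most from the fixed jaw, jaw below 0.0135 (all of step 2 and all of step 3 and x of pot_blue in the frame of board between -0.135 and 0.135 m and y of pot_blue in the frame of board between -0.085 and 0.085 m and z of pot_blue in the frame of board between 0.014 and 0.022 m and angle between each of pot_blue, pot_green, pot_red's own z axis and vertical below 0.08 rad and linear speed of each of pot_blue, pot_green, pot_red below 0.02 m/s and contact force between the fingers and pot_blue below 0.1 N and x of pot_green in the frame of board between -0.135 and 0.135 m and y of pot_green in the frame of board between -0.085 and 0.085 m and z of pot_green in the frame of board between 0.014 and 0.022 m and contact force between each of the fingers, pot_blue and pot_green below 0.1 N and x of pot_red in the frame of board between -0.135 and 0.135 m and y of pot_red in the frame of board between -0.085 and 0.085 m and z of pot_red in the frame of board between 0.014 and 0.022 m and contact force between each of the fingers, pot_blue, pot_green and pot_red below 0.1 N and contact force between each of pot_blue, pot_green, pot_red and painted_tile below 0.1 N).
It fails at once if pigment jar, cup or glaze dish moved by more than 30 mm (distance of any of pigment_jar, cup, glaze_dish from where it was at the start of the episode above 0.03 m).
It fails at once if a pot dropped onto the ware board: over the board, out of the fingers and falling faster than 0.4 m/s ((contact force between the fingers and pot_blue below 0.05 N and linear speed of pot_blue above 0.4 m/s and x of pot_blue in the frame of board between -0.2 and 0.2 m and y of pot_blue in the frame of board between -0.15 and 0.15 m) or (contact force between the fingers and pot_green below 0.05 N and linear speed of pot_green above 0.4 m/s and x of pot_green in the frame of board between -0.2 and 0.2 m and y of pot_green in the frame of board between -0.15 and 0.15 m) or (contact force between the fingers and pot_red below 0.05 N and linear speed of pot_red above 0.4 m/s and x of pot_red in the frame of board between -0.2 and 0.2 m and y of pot_red in the frame of board between -0.15 and 0.15 m)).
Of pot_blue, pot_green, pot_red only 2 to 3 are there at a start; the rules pass over those that are not, and their reading is None.
At some moment in a run one of blank_tile may be knocked a few centimetres aside while the robot is not near it.
It also fails if it takes over 210 s, if anything falls off the work surface, if the arm or the gripper's body presses on something with over 40 N, if the wrist force passes 120 N, or if a joint passes its speed limit or range.

## Working session

There is one attempt and no reset: what is moved stays moved. The work goes in short steps, Python scripts to look and compute and a shell command to move; the robot and the scene stay as the last step left them, time stands still between calls to the robot, and variables do not carry over. Pictures are saved under pics/ and viewed, about 12 in all and at most 16, crops included, and the job is handed in when it is done.

```bash
mkdir -p pics; cat > h.py <<'E'
from cell import *
import numpy as np, cv2
def snap(cam,fn=None):
    c=capture(cam)
    if fn: cv2.imwrite('pics/'+fn,c['image'][:,:,::-1])
    return c
def ray(c,px,z):
    K=np.array(c['mtx']);T=np.array(c['pose'])
    d=T[:3,:3]@np.linalg.solve(K,[px[0],px[1],1.]);o=T[:3,3]
    return o+d*(z-o[2])/d[2]
def proj(c,p):
    K=np.array(c['mtx']);T=np.array(c['pose'])
    q=K@(T[:3,:3].T@(np.array(p)-T[:3,3]));return q[:2]/q[2]
E
python3 - <<'E'
from h import *
np.set_printoptions(precision=4,suppress=True)
for cam in('top','side'):
    c=snap(cam,cam+'0.png');print(cam,np.array(c['pose']),np.array(c['mtx']))
    for n in 'stand board clamp jaw jaw_grip painted_tile blank_tile pigment_jar cup glaze_dish pot_blue pot_green pot_red'.split():
        print(n,[(np.round(r['location'],1).tolist(),round(r['conf'],2)) for r in search_frame(cam,n)])
o=get_obs();print(o['tcp_pos'],o['ee_rot'],o['gripper_width'],o['clock'])
E
```

```text
top [[ 0.0225 -0.9966  0.079   0.4107]
 [-0.9994 -0.0245 -0.0254  0.0917]
 [ 0.0273 -0.0784 -0.9966  1.0854]
 [ 0.      0.      0.      1.    ]] [[387.1094   0.     281.6985]
 [  0.     387.1094 208.3116]
 [  0.       0.       1.    ]]
stand [([259.6, 108.3], 0.72), ([196.0, 190.8], 0.65)]
board [([403.6, 216.1], 0.73)]
clamp []
jaw [([296.2, 163.7], 0.72), ([300.8, 235.4], 0.56)]
jaw_grip [([293.3, 167.0], 0.71), ([258.0, 108.0], 0.33), ([194.7, 191.1], 0.18)]
painted_tile [([318.0, 167.6], 0.8)]
blank_tile [([304.1, 236.7], 0.73)]
pigment_jar [([341.1, 107.0], 0.64)]
cup [([299.5, 102.1], 0.74), ([302.1, 236.7], 0.24)]
glaze_dish [([259.3, 108.1], 0.89)]
pot_blue [([194.0, 245.3], 0.84), ([121.7, 252.6], 0.84), ([165.5, 307.8], 0.68), ([257.9, 218.4], 0.56)]
pot_green []
pot_red [([188.0, 204.3], 0.87)]
side [[-0.9989 -0.0351  0.0323  0.4721]
 [-0.0476  0.7873 -0.6147  0.6917]
 [-0.0038 -0.6156 -0.7881  0.8641]
 [ 0.      0.      0.      1.    ]] [[429.1317   0.     279.3172]
 [  0.     429.1317 211.1   ]
 [  0.       0.       1.    ]]
stand [([269.3, 318.9], 0.81), ([167.8, 196.5], 0.48)]
board [([291.6, 131.5], 0.55), ([274.6, 296.7], 0.51), ([164.1, 242.1], 0.28)]
clamp [([238.6, 208.5], 0.9)]
jaw [([230.4, 200.5], 0.75), ([166.2, 195.3], 0.58)]
jaw_grip [([239.0, 183.7], 0.68), ([181.6, 168.5], 0.61), ([235.1, 203.3], 0.59)]
painted_tile [([237.4, 183.1], 0.69), ([161.2, 243.4], 0.66), ([234.4, 203.6], 0.43)]
blank_tile [([309.4, 207.2], 0.85)]
pigment_jar [([232.3, 201.2], 0.71), ([180.7, 164.4], 0.64), ([242.4, 182.4], 0.6)]
cup [([166.7, 196.2], 0.91)]
glaze_dish [([160.2, 244.2], 0.65)]
pot_blue [([412.8, 341.9], 0.96), ([327.8, 289.6], 0.78), ([346.3, 402.6], 0.56)]
pot_green []
pot_red [([279.6, 296.4], 0.74), ([167.5, 195.9], 0.61)]
[ 0.2381 -0.4958  0.2313] [ 3.0632  0.6975 -0.    ] 0.08535164541867309 1.4
```

View pics/top0.png

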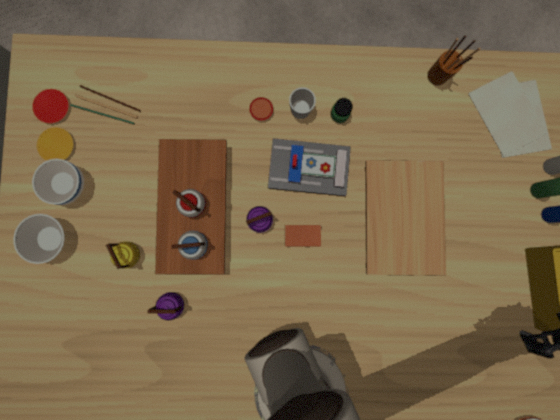

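View pics/side0.png

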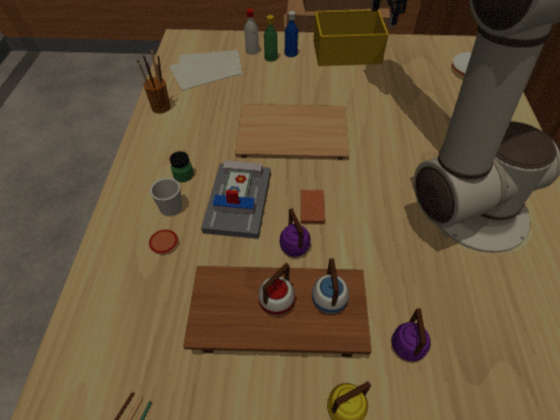

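The top view shows the stand on the left (+y), holding only pot_red (188,204) and pot_blue (191,245). The board is on the right at (405,217), the clamp at (310,167) with its red fin at (295,162), and the blank at (303,236).

Look-alikes for the pots are purple (260,219), purple (169,306) and yellow (124,254), all off the stand, so I'll leave them. The round red lid at (51,106) and the dish at (261,108) could be mistaken for pot_red. One close crop to check the choice.

```bash
python3 - <<'E'
from h import *
np.set_printoptions(precision=4,suppress=True)
c=snap('top');im=c['image']
cv2.imwrite('pics/crop1.png',cv2.resize(im[125:285,150:360,::-1],None,fx=3.8,fy=3.7,interpolation=cv2.INTER_CUBIC)[:, :800])
hsv=cv2.cvtColor(im,cv2.COLOR_RGB2HSV)
for n,px in dict(tile=(303,236),wood=(330,260),board=(400,200),stand=(170,230),bar=(188,203),bar2=(188,245),blue=(296,150),fin=(295,162),white=(341,168),bed=(275,155)).items(): print(n,hsv[px[1],px[0]],im[px[1],px[0]])
def rect(m,box,z,n):
    x0,y0,x1,y1=box;M=np.zeros_like(m);M[y0:y1,x0:x1]=m[y0:y1,x0:x1]
    cs,_=cv2.findContours(M.astype(np.uint8),cv2.RETR_EXTERNAL,cv2.CHAIN_APPROX_NONE)
    k=max(cs,key=cv2.contourArea)
    w=np.array([ray(c,p[0],z)[:2] for p in k],np.float32)
    r=cv2.minAreaRect(w*1000);print(n,np.round(r[0],1),np.round(r[1],1),round(r[2],1))
H,S,V=[hsv[...,i].astype(int) for i in range(3)]
rect((S>150)&(H<12),(280,218,330,252),.018,'blank')
rect((V<140)&(S<90),(262,132,358,202),.025,'clampbed')
rect((S<70)&(V>140),(300,140,360,195),.045,'white')
rect((H>95)&(H<130)&(S>120),(280,140,310,190),.0525,'bluejaw')
rect(((H<8)|(H>172))&(S>170),(283,145,305,180),.0945,'fin')
E
```

```text
tile [  9 154 131] [131  76  52]
wood [ 19 100 143] [143 122  87]
board [ 18 113 142] [142 117  79]
stand [ 12 156 118] [118  75  46]
bar [ 11 183  60] [60 33 17]
bar2 [  7 160  62] [62 32 23]
blue [108 187 116] [ 31  66 116]
fin [179 195 132] [132  31  35]
white [  8  27 144] [144 133 129]
bed [20  8 92] [92 91 89]
blank [423.   4.] [55.  93.8] 1.3
clampbed [612.4  -8.5] [223.2 145.5] 85.9
white [608.9 -93. ] [19.8 93. ] 85.8
bluejaw [616.3  31.1] [31.7 99.2] 86.7
fin [614.6  35.9] [29.   7.8] 1.1
```

View pics/crop1.png

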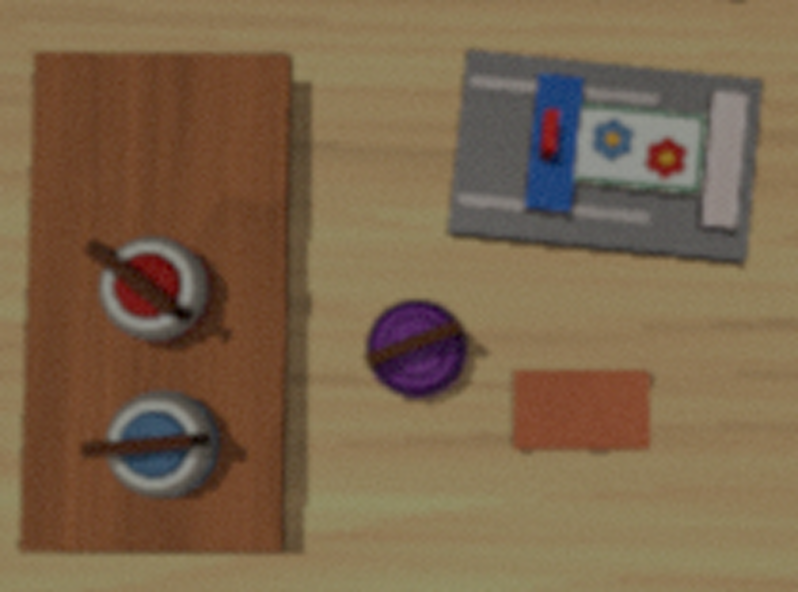

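Crop confirms it: red (bar from about (174,191) to (200,211)) and blue (bar from about (172,247) to (205,243)) are the white-bodied pots on the stand. The purple one is off it. The clamp's y axis points to world +y with a yaw of about -4°, and the jaw is shut on the painted tile. Next I'll compute the board, the pots and the first move.

```bash
cat >> h.py <<'E'
from scipy.spatial.transform import Rotation as R
def plan(x,y,z,yawy,label='',frm=None):
    """tool-down target; yawy = world angle (deg, mod 180) of tool y. frm=(pos,R) start"""
    if frm is None:
        o=get_obs();frm=(np.array(o['tcp_pos']),R.from_rotvec(o['ee_rot']))
    p0,R0=frm;best=None
    for k in(0,180):
        a=np.radians(yawy+k);yv=np.array([np.cos(a),np.sin(a),0]);zv=np.array([0,0,-1.]);xv=np.cross(yv,zv)
        Rt=R.from_matrix(np.c_[xv,yv,zv]);tw=np.degrees((R0.inv()*Rt).as_rotvec())
        t=R0.inv().apply(np.array([x,y,z])-p0);print(label,'t(m)',np.round(t,4),'twist',np.round(tw,2),flush=True)
        if best is None or abs(tw[2])<abs(best[1]): best=(Rt,tw[2])
    return np.array([x,y,z]),best[0]
E
python3 - <<'E'
from h import *
np.set_printoptions(precision=4,suppress=True)
c=snap('top');im=c['image']
for n,a,b in(('red',(173.7,191.2),(199.5,210.7)),('blue',(171.8,246.6),(205.3,243.4))):
    A=ray(c,a,.172)[:2];B=ray(c,b,.172)[:2];d=B-A
    print(n,A,B,'len',np.hypot(*d),'yaw',np.degrees(np.arctan2(d[1],d[0]))%180,'ctr',A+d/np.hypot(*d)*.034)
for n,cr in(('red',(146,286)),('blue',(153,444))): print(n,'lid',ray(c,(150+cr[0]/3.8,125+cr[1]/3.7),.12)[:2])
# white-body centre
hsv=cv2.cvtColor(im,cv2.COLOR_RGB2HSV)
g=cv2.GaussianBlur(im,(3,3),0).astype(int)
for k in((366,160),(443,160),(445,275),(366,275)): print('board',ray(c,k,.018)[:2])
for p in((303,168),): pass
plan(.6146,.0359,.13,-94.1,'fin')
s=snap('side')
for n,px in(('fin',(234,195)),):print(n,ray(s,px,.09)[:2])
print('fin proj side',proj(s,(.6146,.0359,.0945)),'redbar',proj(s,(*(ray(c,(188,203),.172)[:2]),.172)))
E
```

```text
red [0.5173 0.3239] [0.4727 0.2616] len 0.07660240262332003 yaw 54.40148235706327 ctr [0.4975 0.2963]
blue [0.3873 0.3226] [0.3964 0.2452] len 0.07795531115376238 yaw 96.73843280250128 ctr [0.3913 0.2888]
red lid [0.4965 0.2996]
blue lid [0.3909 0.2907]
board [ 0.6374 -0.1695]
board [ 0.6435 -0.3885]
board [ 0.3217 -0.3907]
board [ 0.3174 -0.1712]
fin t(m) [ 0.5696 -0.3163  0.1013] twist [ 0.    0.   29.76]
fin t(m) [ 0.5696 -0.3163  0.1013] twist [  -0.      0.   -150.24]
fin [0.6129 0.0445]
fin proj side [233.541  190.9602] redbar [281.3237 269.8163]
```

```bash
python3 -m handwheel '{"translation":[[0.3,-0.166,0],[0.3,-0.166,0],[0.3,-0.166,0],[0.3,-0.166,0],[0.3,-0.166,0],[0.3,-0.166,0],[0.3,-0.166,0],[0.3,-0.166,0]],"twist":[[0,0,4],[0,0,8],[0,0,12],[0,0,16],[0,0,20],[0,0,24],[0,0,28],[0,0,29.8]],"gripper":[0,0,0,0,0,0,0,0]}' 30; python3 -c "
from h import *
plan(.6146,.0359,.13,-94.1,'fin')"
```

```text
clock: 2.22
tcp_pos: [0.4319, -0.2222, 0.2316]
ee_rot: [3.139, -0.12, 0.001]
contact_force: [1.1, -1.4, -0.4]
gripper_width: 0.0427
fin t(m) [ 0.1624 -0.2713  0.1016] twist [ 0.02 -0.04 -0.28]
fin t(m) [ 0.1624 -0.2713  0.1016] twist [-6.0000e-02 -3.0000e-02  1.7972e+02]
```

```bash
python3 -m handwheel '{"translation":[[0.162,-0.271,0],[0.162,-0.271,0],[0.162,-0.271,0],[0.162,-0.271,0],[0.162,-0.271,0],[0.162,-0.271,0.02],[0.162,-0.271,0.06],[0.162,-0.271,0.10]],"twist":[[0,0,0],[0,0,0],[0,0,0],[0,0,0],[0,0,0],[0,0,0],[0,0,0],[0,0,0]],"gripper":[0,0,0,0,0,0,0,0]}'; python3 -c "
from h import *
plan(.6146,.0359,.13,-94.1,'fin')
c=snap('side');cv2.imwrite('pics/s1.png',cv2.resize(c['image'][90:290,120:370,::-1],None,fx=3,fy=3))"
```

```text
clock: 2.88
tcp_pos: [0.6032, -0.0164, 0.1708]
ee_rot: [-3.124, 0.054, -0.008]
contact_force: [0.1, -0.2, 0.0]
gripper_width: 0.0427
fin t(m) [ 0.0095 -0.0519  0.0418] twist [-1.   -0.25  2.14]
fin t(m) [ 0.0095 -0.0519  0.0418] twist [   0.39   -1.55 -177.86]
```

View pics/s1.png

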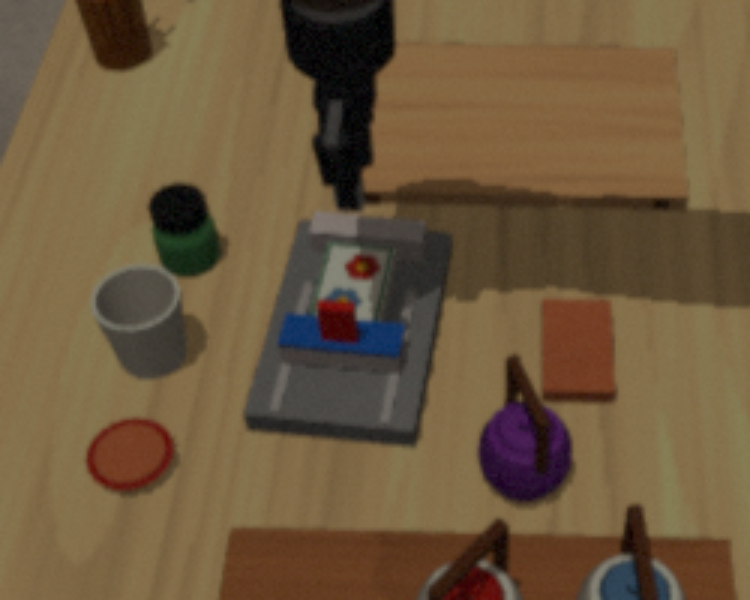

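The side crop shows the arm coming in over the fixed jaw, with the fin still ahead and nothing disturbed. I'll finish the approach.

```bash
python3 -m handwheel '{"translation":[[0.0095,-0.052,0],[0.0095,-0.052,0],[0.0095,-0.052,0.02],[0.0095,-0.052,0.0418],[0.0095,-0.052,0.0418],[0.0095,-0.052,0.0418]],"twist":[[-1,-0.25,2.1],[-1,-0.25,2.1],[-1,-0.25,2.1],[-1,-0.25,2.1],[-1,-0.25,2.1],[-1,-0.25,2.1]],"gripper":[0,0,0,0,0,0]}'; python3 -c "
from h import *
plan(.6146,.0365,.064,-94.1,'fin')"
```

```text
clock: 3.43
tcp_pos: [0.6113, 0.0001, 0.1216]
ee_rot: [-3.115, 0.018, 0.018]
contact_force: [0.4, -1.0, 1.0]
gripper_width: 0.0429
fin t(m) [ 0.0036 -0.0349  0.0585] twist [-1.49  0.73  3.45]
fin t(m) [ 0.0036 -0.0349  0.0585] twist [  -1.13   -2.3  -176.53]
```

```bash
python3 -c "
from h import *
o=get_obs();print(np.round(o['joints'],3),np.round(o['joint_velocities'],3),np.round(o['joint_torque'],1),o['tcp_pos'])"; python3 -m handwheel '{"translation":[[0,0,0],[0,0,0]],"twist":[[0,0,0],[0,0,0]],"gripper":[0,0]}';python3 -c "
from h import *
o=get_obs();print(np.round(o['joints'],3),np.round(o['joint_velocities'],3))
plan(.6146,.0365,.11,-94.1,'fin')"
```

```text
[-0.012  0.232  0.128  1.479  0.026  3.141] [-0.002 -0.015  0.041  0.01   0.002  0.001] [  0.2 -59.2  44.5  -0.3   0.1   0. ] [6.11275028e-01 1.45221538e-04 1.21586122e-01]
clock: 3.6
tcp_pos: [0.6118, -0.0001, 0.1238]
ee_rot: [-3.115, 0.018, 0.015]
contact_force: [0.1, -0.3, -0.1]
gripper_width: 0.0425
[-0.012  0.231  0.13   1.48   0.026  3.141] [ 0.001  0.001 -0.002 -0.009  0.     0.001]
fin t(m) [ 0.0025 -0.0362  0.0147] twist [-1.5   0.59  3.43]
fin t(m) [ 0.0025 -0.0362  0.0147] twist [  -0.91   -2.31 -176.55]
```

Joint 6 is at its limit, so I'll use the other half turn (tool y at +86°).

```bash
python3 -m handwheel '{"translation":[[0,0,-0.03],[0,0,-0.03],[0,0,-0.03],[0,0,-0.03],[0,0,-0.03],[0,0,-0.03],[0,0,-0.03],[0,0,-0.03]],"twist":[[0,0,-7],[0,0,-14],[0,0,-21],[0,0,-28],[0,0,-35],[0,0,-42],[0,0,-49],[0,0,-56]],"gripper":[0,0,0,0,0,0,0,0]}' >/dev/null;  python3 -m handwheel '{"translation":[[0,0,0],[0,0,0],[0,0,0],[0,0,0],[0,0,0],[0,0,0],[0,0,0],[0,0,0]],"twist":[[0,0,-7],[0,0,-14],[0,0,-21],[0,0,-28],[0,0,-35],[0,0,-42],[0,0,-49],[0,0,-56]],"gripper":[0,0,0,0,0,0,0,0]}' >/dev/null; python3 -m handwheel '{"translation":[[0,0,0],[0,0,0],[0,0,0],[0,0,0],[0,0,0],[0,0,0],[0,0,0],[0,0,0]],"twist":[[0,0,-7],[0,0,-14],[0,0,-21],[0,0,-28],[0,0,-35],[0,0,-42],[0,0,-49],[0,0,-56]],"gripper":[0,0,0,0,0,0,0,0]}'; python3 -c "
from h import *
o=get_obs();print(np.round(o['joints'],3))
plan(.6146,.0365,.13,-94.1,'fin')"
```

```text
clock: 5.6
tcp_pos: [0.6133, -0.0013, 0.1588]
ee_rot: [-0.319, -3.119, -0.041]
contact_force: [-0.0, 0.7, 0.5]
gripper_width: 0.0425
[-0.014  0.228  0.195  1.541  0.026  0.189]
fin t(m) [0.0061 0.0366 0.0298] twist [ -0.57  -2.23 172.42]
fin t(m) [0.0061 0.0366 0.0298] twist [ 1.48 -0.38 -7.56]
```

```bash
python3 -m handwheel '{"translation":[[0.006,0.0365,0],[0.006,0.0365,0],[0.006,0.0365,0.015],[0.006,0.0365,0.03],[0.006,0.0365,0.03]],"twist":[[1.5,-0.4,-5],[1.5,-0.4,-7.6],[1.5,-0.4,-7.6],[1.5,-0.4,-7.6],[1.5,-0.4,-7.6]],"gripper":[0,0,0,0,0]}'; python3 -c "
from h import *
plan(.6146,.0365,.064,-94.1,'fin')"
```

```text
clock: 6.02
tcp_pos: [0.614, 0.0366, 0.1284]
ee_rot: [-0.111, -3.138, 0.001]
contact_force: [-0.2, -0.2, -0.8]
gripper_width: 0.0428
fin t(m) [-0.0007  0.      0.0644] twist [ 1.5000e-01 -6.0000e-02 -1.7994e+02]
fin t(m) [-0.0007  0.      0.0644] twist [-0.04 -0.1   0.06]
```

```bash
python3 -m handwheel '{"translation":[[0,0,0.02],[0,0,0.04],[0,0,0.055],[0,0,0.064],[0,0,0.064],[0,0,0.064],[0,0,0.064],[0,0,0.064]],"twist":[[0,0,0],[0,0,0],[0,0,0],[0,0,0],[0,0,0],[0,0,0],[0,0,0],[0,0,0]],"gripper":[0,0,0,0,0,-1,-1,-1]}' 40; python3 -m handwheel '{"translation":[[0,0,0],[0,0,0],[0,0.01,0],[0,0.02,0],[0,0.03,0],[0,0.04,0],[0,0.046,0],[0,0.046,0]],"twist":[[0,0,0],[0,0,0],[0,0,0],[0,0,0],[0,0,0],[0,0,0],[0,0,0],[0,0,0]],"gripper":[-1,-1,-1,-1,-1,-1,-1,-1]}'
```

```text
clock: 6.68
tcp_pos: [0.6147, 0.0365, 0.0662]
ee_rot: [0.111, 3.139, -0.0]
contact_force: [-2.4, -1.4, 0.7]
gripper_width: 0.0095
clock: 7.35
tcp_pos: [0.6183, 0.0845, 0.0663]
ee_rot: [0.108, 3.138, 0.001]
contact_force: [3.0, 2.2, -4.3]
gripper_width: 0.0092
```

```bash
python3 -m handwheel '{"translation":[[0,0,0],[0,0,0],[0,0,-0.02],[0,0,-0.05],[0,0,-0.09],[0,0,-0.1],[0,0,-0.1]],"twist":[[0,0,0],[0,0,0],[0,0,0],[0,0,0],[0,0,0],[0,0,0],[0,0,0]],"gripper":[0,0,0,0,0,0,0]}'; python3 -c "
from h import *
c=snap('side','s2.png');im=c['image'];cv2.imwrite('pics/s2.png',cv2.resize(im[130:250,150:350,::-1],None,fx=4,fy=4))
t=snap('top','t2.png')
print(ray(t,(318,167.6),.043))
plan(.611,-.0285,.11,-4.1,'tile')"
```

```text
clock: 7.93
tcp_pos: [0.6197, 0.0845, 0.1714]
ee_rot: [0.108, 3.131, 0.004]
contact_force: [-0.0, -0.4, 0.4]
gripper_width: 0.0428
[ 0.60730128 -0.03161181  0.043     ]
tile t(m) [-0.0003 -0.1131  0.0567] twist [1.700e-01 6.000e-02 9.015e+01]
tile t(m) [-0.0003 -0.1131  0.0567] twist [-6.000e-02  1.700e-01 -8.985e+01]
```

View pics/s2.png

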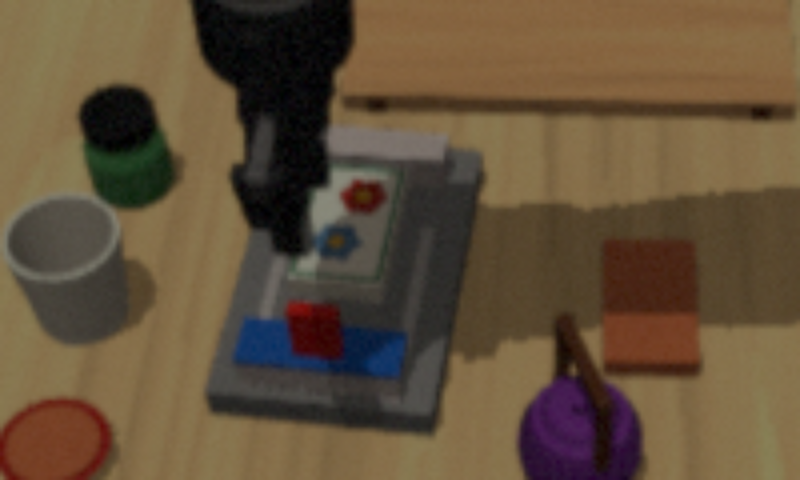

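Jaw drawn fully open (fin at (315,330) in the crop), with the painted tile clear between the jaws. Now over the tile, turning 90°.

```bash
python3 -m handwheel '{"translation":[[0,-0.03,0],[0,-0.06,0],[0,-0.09,0],[0,-0.113,0],[0,-0.113,0],[0,-0.113,0],[0,-0.113,0],[0,-0.113,0]],"twist":[[0,0,7],[0,0,14],[0,0,21],[0,0,28],[0,0,35],[0,0,42],[0,0,49],[0,0,56]],"gripper":[1,1,1,1,1,1,1,1]}';python3 -m handwheel '{"translation":[[0,0,0],[0,0,0],[0,0,0],[0,0,0],[0,0,0],[0,0,0]],"twist":[[0,0,7],[0,0,14],[0,0,21],[0,0,28],[0,0,34],[0,0,34]],"gripper":[1,1,1,1,1,1]}'; python3 -c "
from h import *
plan(.611,-.0285,.11,-4.1,'tile')"
```

```text
clock: 8.7
tcp_pos: [0.6098, -0.0288, 0.1649]
ee_rot: [-1.579, -2.715, -0.002]
contact_force: [-0.0, 0.1, 0.3]
gripper_width: 0.0852
clock: 9.2
tcp_pos: [0.6092, -0.0289, 0.1633]
ee_rot: [-2.307, -2.128, 0.001]
contact_force: [0.1, 0.2, -0.6]
gripper_width: 0.0856
tile t(m) [0.0004 0.0019 0.0532] twist [-0.14 -0.08 -0.51]
tile t(m) [0.0004 0.0019 0.0532] twist [-1.3000e-01  2.2000e-01  1.7949e+02]
```

```bash
python3 -m handwheel '{"translation":[[0,0.002,0.03],[0,0.002,0.06],[0,0.002,0.09],[0,0.002,0.11],[0,0.002,0.125],[0,0.002,0.134],[0,0.002,0.134],[0,0.002,0.134]],"twist":[[0,0,-0.5],[0,0,-0.5],[0,0,-0.5],[0,0,-0.5],[0,0,-0.5],[0,0,-0.5],[0,0,-0.5],[0,0,-0.5]],"gripper":[1,1,1,1,1,1,1,1]}' 40; python3 -m handwheel '{"translation":[[0,0,0],[0,0,0],[0,0,0],[0,0,0],[0,0,0],[0,0,-0.005],[0,0,-0.01],[0,0,-0.01]],"twist":[[0,0,0],[0,0,0],[0,0,0],[0,0,0],[0,0,0],[0,0,0],[0,0,0],[0,0,0]],"gripper":[-1,-1,-1,-1,-1,-1,-1,-1]}'
```

```text
clock: 9.87
tcp_pos: [0.6106, -0.0288, 0.0291]
ee_rot: [-2.296, -2.14, 0.002]
contact_force: [0.4, -0.7, 0.1]
gripper_width: 0.0854
clock: 10.53
tcp_pos: [0.611, -0.0289, 0.0405]
ee_rot: [-2.296, -2.14, 0.0]
contact_force: [0.4, -0.4, -2.1]
gripper_width: 0.0586
```

```bash
python3 -m handwheel '{"translation":[[0,0,-0.03],[0,0,-0.06],[0,0,-0.09],[0,0,-0.1],[0,0,-0.1]],"twist":[[0,0,0],[0,0,0],[0,0,0],[0,0,0],[0,0,0]],"gripper":[-1,-1,-1,-1,-1]}'; python3 -c "
from h import *
plan(.583,-.28,.12,0,'place')"
```

```text
clock: 10.95
tcp_pos: [0.6125, -0.0291, 0.1436]
ee_rot: [2.297, 2.142, 0.005]
contact_force: [-0.1, 0.0, -3.0]
gripper_width: 0.0587
place t(m) [-0.2524 -0.012   0.0231] twist [ 0.16 -0.09 -4.01]
place t(m) [-0.2524 -0.012   0.0231] twist [-1.4000e-01 -2.5000e-01  1.7599e+02]
```

```bash
python3 -m handwheel '{"translation":[[-0.03,-0.001,0],[-0.065,-0.003,0],[-0.1,-0.005,0],[-0.135,-0.007,0],[-0.17,-0.008,0],[-0.205,-0.01,0],[-0.235,-0.012,0.01],[-0.252,-0.012,0.02]],"twist":[[0,0,0],[0,0,-1],[0,0,-2],[0,0,-3],[0,0,-4],[0,0,-4],[0,0,-4],[0,0,-4]],"gripper":[-1,-1,-1,-1,-1,-1,-1,-1]}'; python3 -m handwheel '{"translation":[[0,0,0],[0,0,0]],"twist":[[0,0,0],[0,0,0]],"gripper":[-1,-1]}'; python3 -c "
from h import *
plan(.583,-.28,.024,0,'place')"
```

```text
clock: 11.62
tcp_pos: [0.5817, -0.2826, 0.1207]
ee_rot: [-2.224, -2.219, -0.003]
contact_force: [0.6, 0.3, -3.1]
gripper_width: 0.0584
clock: 11.78
tcp_pos: [0.5803, -0.2829, 0.1174]
ee_rot: [-2.223, -2.213, -0.001]
contact_force: [-0.5, 0.6, -2.6]
gripper_width: 0.0587
place t(m) [0.0025 0.003  0.0934] twist [-0.18 -0.22 -0.24]
place t(m) [0.0025 0.003  0.0934] twist [ -0.34   0.28 179.76]
```

```bash
python3 -m handwheel '{"translation":[[0.002,0.003,0.03],[0.002,0.003,0.055],[0.002,0.003,0.075],[0.002,0.003,0.085],[0.002,0.003,0.09],[0.002,0.003,0.094],[0.002,0.003,0.094],[0.002,0.003,0.094]],"twist":[[0,0,0],[0,0,0],[0,0,0],[0,0,0],[0,0,0],[0,0,0],[0,0,0],[0,0,0]],"gripper":[-1,-1,-1,-1,-1,-1,-1,-1]}'; python3 -m handwheel '{"translation":[[0,0,0],[0,0,0]],"twist":[[0,0,0],[0,0,0]],"gripper":[-1,-1]}'
```

```text
clock: 12.45
tcp_pos: [0.584, -0.2804, 0.025]
ee_rot: [-2.224, -2.215, -0.002]
contact_force: [0.4, 0.4, -1.9]
gripper_width: 0.0588
clock: 12.62
tcp_pos: [0.5847, -0.2805, 0.0261]
ee_rot: [-2.225, -2.217, -0.003]
contact_force: [0.6, -0.2, -1.6]
gripper_width: 0.0588
```

```bash
python3 -m handwheel '{"translation":[[0,0,0.002],[0,0,0.004],[0,0,0.004],[0,0,0.004]],"twist":[[0,0,0],[0,0,0],[0,0,0],[0,0,0]],"gripper":[-1,-1,-1,-1]}'; python3 -m handwheel '{"translation":[[0,0,0],[0,0,0],[0,0,0],[0,0,0],[0,0,-0.02],[0,0,-0.05],[0,0,-0.09],[0,0,-0.13]],"twist":[[0,0,0],[0,0,0],[0,0,0],[0,0,0],[0,0,0],[0,0,0],[0,0,0],[0,0,0]],"gripper":[1,1,1,1,1,1,1,1]}'; python3 -c "
from h import *
t=snap('top');cv2.imwrite('pics/t3.png',cv2.resize(t['image'][125:290,260:460,::-1],None,fx=3.5,fy=3.5))
for n in('blank_tile','painted_tile'):
  for r in search_frame('top',n): print(n,r['location'],r['conf'],ray(t,r['location'],.018 if n[0]=='b' else .036))"
```

```text
clock: 12.95
tcp_pos: [0.5853, -0.2807, 0.0243]
ee_rot: [2.224, 2.217, 0.004]
contact_force: [-3.0, 2.6, 10.9]
gripper_width: 0.0585
clock: 13.62
tcp_pos: [0.5842, -0.2805, 0.1546]
ee_rot: [-2.225, -2.217, -0.003]
contact_force: [0.8, -1.3, 0.4]
gripper_width: 0.0852
blank_tile [304.8, 235.4] 0.72 [ 0.42200388 -0.00094333  0.018     ]
blank_tile [340.5, 108.4] 0.4 [ 0.78360402 -0.095989    0.018     ]
painted_tile [406.0, 180.0] 0.73 [ 0.58070698 -0.27651506  0.036     ]
```

View pics/t3.png

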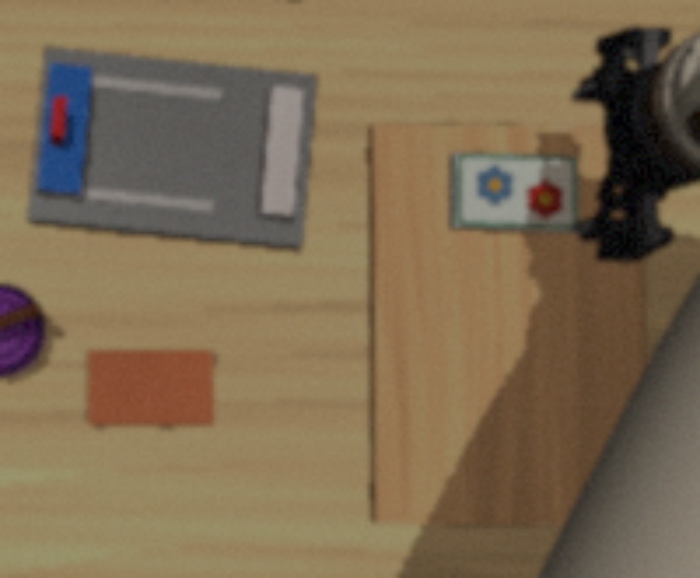

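The painted tile lies flat on the board with its flowers up, at about (407,180). The jaw is open, and the blank is still at (303,236). Measuring the blank and clamp more exactly.

```bash
cat >> h.py <<'E'
def rect(c,m,box,z,n):
    x0,y0,x1,y1=box;M=np.zeros(m.shape,np.uint8);M[y0:y1,x0:x1]=m[y0:y1,x0:x1]
    M=cv2.morphologyEx(M,cv2.MORPH_OPEN,np.ones((3,3)))
    k=max(cv2.findContours(M,cv2.RETR_EXTERNAL,cv2.CHAIN_APPROX_NONE)[0],key=cv2.contourArea)
    w=np.array([ray(c,p[0],z)[:2] for p in k],np.float32)
    r=cv2.minAreaRect(w*1000);print(n,np.round(r[0],1),np.round(r[1],1),round(r[2],1));return r
def chan(c):
    h=cv2.cvtColor(c['image'],cv2.COLOR_RGB2HSV).astype(int);return h[...,0],h[...,1],h[...,2]
E
python3 - <<'E'
from h import *
c=snap('top');H,S,V=chan(c)
rect(c,(S>135)&(H<14),(275,215,335,255),.018,'blank')
rect(c,(S<90)&(V<170),(262,132,358,202),.025,'clampbed')
rect(c,(S<70)&(V>125),(325,140,360,195),.052,'white')
b=(H>95)&(H<130)&(S>120);rect(c,b,(262,135,310,190),.0525,'blue')
plan(.4225,.0005,.12,0,'blank')
E
```

```text
blank [421.7   5.3] [57.8 96.8] 1.3
clampbed [613.6  -2. ] [236.8 144.2] 85.7
white [607.7 -90.9] [23.9 98. ] 85.4
blue [619.9  77.4] [32.3 99.2] 85.8
blank t(m) [ 0.2812 -0.1643  0.0347] twist [ 0.3  0.  -0.2]
blank t(m) [ 0.2812 -0.1643  0.0347] twist [ 1.000e-02 -4.700e-01  1.798e+02]
```

```bash
python3 -m handwheel '{"translation":[[0.285,-0.164,0],[0.285,-0.164,0],[0.285,-0.164,0],[0.285,-0.164,0],[0.285,-0.164,0],[0.285,-0.164,0],[0.285,-0.164,0],[0.285,-0.164,0]],"twist":[[0,0,-1.5],[0,0,-1.5],[0,0,-1.5],[0,0,-1.5],[0,0,-1.5],[0,0,-1.5],[0,0,-1.5],[0,0,-1.5]],"gripper":[1,1,1,1,1,1,1,1]}'; python3 -m handwheel '{"translation":[[0,0,0],[0,0,0]],"twist":[[0,0,0],[0,0,0]],"gripper":[1,1]}'; python3 -c "
from h import *
plan(.422,.003,.005,1.3,'blank')
s=snap('side')
for r in search_frame('side','blank_tile'): print(r['location'],r['conf'],ray(s,r['location'],.018))"
```

```text
clock: 14.48
tcp_pos: [0.4203, 0.0059, 0.153]
ee_rot: [2.195, 2.245, 0.003]
contact_force: [0.0, 1.0, 0.4]
gripper_width: 0.0855
clock: 14.65
tcp_pos: [0.419, 0.0072, 0.1518]
ee_rot: [2.192, 2.249, 0.001]
contact_force: [-1.0, -0.6, -0.3]
gripper_width: 0.0854
blank t(m) [-0.0043  0.0027  0.1468] twist [ 0.07 -0.01  0.18]
blank t(m) [-0.0043  0.0027  0.1468] twist [ 1.0000e-02  1.1000e-01 -1.7982e+02]
[310.1, 208.2] 0.64 [0.4298995 0.0190426 0.018    ]
[266.6, 318.9] 0.29 [0.51974478 0.31870948 0.018     ]
```

```bash
python3 -m handwheel '{"translation":[[-0.004,0.003,0.03],[-0.004,0.003,0.06],[-0.004,0.003,0.09],[-0.004,0.003,0.115],[-0.004,0.003,0.135],[-0.004,0.003,0.147],[-0.004,0.003,0.147],[-0.004,0.003,0.147]],"twist":[[0,0,0],[0,0,0],[0,0,0],[0,0,0],[0,0,0],[0,0,0],[0,0,0],[0,0,0]],"gripper":[1,1,1,1,1,1,1,1]}' 40; python3 -m handwheel '{"translation":[[0,0,0],[0,0,0],[0,0,0],[0,0,0],[0,0,0],[0,0,-0.005],[0,0,-0.01],[0,0,-0.01]],"twist":[[0,0,0],[0,0,0],[0,0,0],[0,0,0],[0,0,0],[0,0,0],[0,0,0],[0,0,0]],"gripper":[-1,-1,-1,-1,-1,-1,-1,-1]}';python3 -m handwheel '{"translation":[[0,0,-0.03],[0,0,-0.06],[0,0,-0.09],[0,0,-0.12],[0,0,-0.12],[0,0,-0.12]],"twist":[[0,0,0],[0,0,0],[0,0,0],[0,0,0],[0,0,0],[0,0,0]],"gripper":[-1,-1,-1,-1,-1,-1]}'; python3 -c "
from h import *
plan(.612,-.026,.135,-4.3,'bed')
c=snap('top','t4.png');s=snap('side');cv2.imwrite('pics/s4.png',cv2.resize(s['image'][110:250,150:350,::-1],None,fx=4,fy=4))"
```

```text
clock: 15.42
tcp_pos: [0.4233, 0.0008, 0.0045]
ee_rot: [-2.197, -2.245, 0.001]
contact_force: [0.2, -0.6, 0.7]
gripper_width: 0.0856
clock: 16.08
tcp_pos: [0.4238, 0.0009, 0.0156]
ee_rot: [2.197, 2.245, 0.001]
contact_force: [0.5, -0.8, -1.4]
gripper_width: 0.0587
clock: 16.58
tcp_pos: [0.4246, 0.001, 0.137]
ee_rot: [2.195, 2.243, 0.004]
contact_force: [-0.1, -0.5, -3.3]
gripper_width: 0.0583
bed t(m) [-0.031   0.1867  0.0027] twist [ 0.22 -0.01  5.54]
bed t(m) [-0.031   0.1867  0.0027] twist [ 1.0000e-02  3.4000e-01 -1.7446e+02]
```

View pics/s4.png

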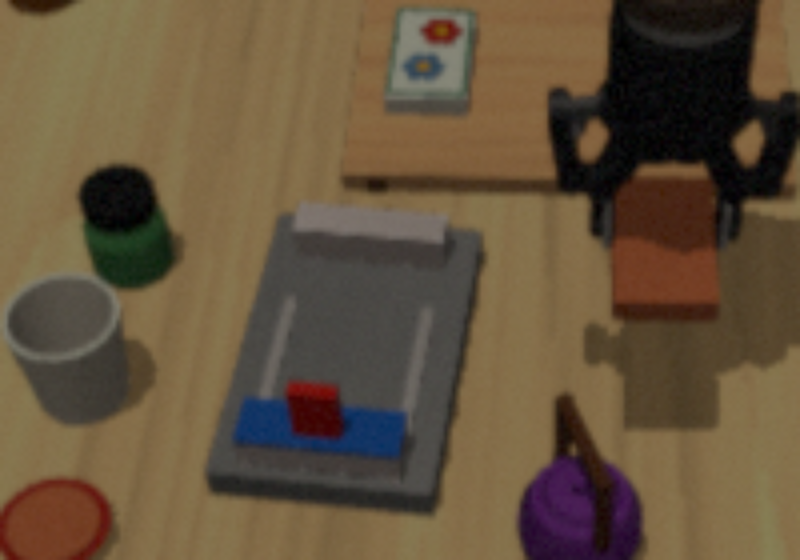

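The blank is held level in the fingers (front edge at about (316,185) in the full side image), and the clamp is empty. I'll check where the tile sits relative to the TCP.

```bash
python3 - <<'E'
from h import *
s=snap('side')
f=lambda u,v:(150+u/4,110+v/4)
for z in(.15,.151): print('edge',ray(s,f(665,302),z))
print('bottom edge',ray(s,f(665,318),.132))
print('fixed jaw face top L/R',ray(s,f(294,232),.052),ray(s,f(446,243),.052))
print('bed corners',ray(s,f(211,478),.025),ray(s,f(434,497),.025))
t=snap('top');H,S,V=chan(t);rect(t,(S>135)&(H<14),(275,200,345,260),.150,'held')
E
```

```text
edge [0.42311403 0.05922361 0.15      ]
edge [0.42318268 0.06010931 0.151     ]
bottom edge [0.42194251 0.05528581 0.132     ]
fixed jaw face top L/R [ 0.65756318 -0.07769248  0.052     ] [ 0.55783587 -0.07225225  0.052     ]
bed corners [0.68760924 0.1014309  0.025     ] [0.55268735 0.10927621 0.025     ]
held [419.7  45.1] [55.4 16.9] 1.2
```

```bash
python3 -m handwheel '{"translation":[[-0.031,0.187,0],[-0.031,0.187,0],[-0.031,0.187,0],[-0.031,0.187,0],[-0.031,0.187,0],[-0.031,0.187,0],[-0.031,0.187,0],[-0.031,0.187,0]],"twist":[[0,0,5.5],[0,0,5.5],[0,0,5.5],[0,0,5.5],[0,0,5.5],[0,0,5.5],[0,0,5.5],[0,0,5.5]],"gripper":[-1,-1,-1,-1,-1,-1,-1,-1]}'; python3 -m handwheel '{"translation":[[0,0,0],[0,0,0]],"twist":[[0,0,0],[0,0,0]],"gripper":[-1,-1]}'; python3 -c "
from h import *
plan(.612,-.026,.033,-4.3,'bed')"
```

```text
clock: 17.45
tcp_pos: [0.6095, -0.0259, 0.1325]
ee_rot: [-2.3, -2.135, 0.005]
contact_force: [0.5, -0.4, -2.2]
gripper_width: 0.059
clock: 17.62
tcp_pos: [0.6085, -0.0257, 0.1326]
ee_rot: [-2.3, -2.135, 0.005]
contact_force: [-0.5, 0.0, -2.4]
gripper_width: 0.0584
bed t(m) [0.     0.0039 0.0996] twist [-0.26  0.01  0.05]
bed t(m) [0.     0.0039 0.0996] twist [-2.0000e-02 -4.1000e-01 -1.7995e+02]
```

```bash
python3 -m handwheel '{"translation":[[0,0.004,0.03],[0,0.004,0.055],[0,0.004,0.075],[0,0.004,0.088],[0,0.004,0.096],[0,0.004,0.1],[0,0.004,0.1],[0,0.004,0.1]],"twist":[[-0.25,0,0],[-0.25,0,0],[-0.25,0,0],[-0.25,0,0],[-0.25,0,0],[-0.25,0,0],[-0.25,0,0],[-0.25,0,0]],"gripper":[-1,-1,-1,-1,-1,-1,-1,-1]}'; python3 -m handwheel '{"translation":[[0,0,0.002],[0,0,0.003],[0,0,0.003]],"twist":[[0,0,0],[0,0,0],[0,0,0]],"gripper":[-1,-1,-1]}'
```

```text
clock: 18.28
tcp_pos: [0.6126, -0.026, 0.0338]
ee_rot: [2.301, 2.137, 0.001]
contact_force: [0.0, -0.2, -1.7]
gripper_width: 0.0584
clock: 18.53
tcp_pos: [0.6129, -0.0261, 0.0313]
ee_rot: [2.301, 2.136, 0.002]
contact_force: [-0.3, 0.7, -1.7]
gripper_width: 0.0587
```

```bash
python3 -m handwheel '{"translation":[[0,0,0.001],[0,0,0.002],[0,0,0.002]],"twist":[[0,0,0],[0,0,0],[0,0,0]],"gripper":[-1,-1,-1]}'; python3 -m handwheel '{"translation":[[0,0,0],[0,0,0],[0,0,0],[0,0,0],[0,0,-0.02],[0,0,-0.05],[0,0,-0.09],[0,0,-0.13]],"twist":[[0,0,0],[0,0,0],[0,0,0],[0,0,0],[0,0,0],[0,0,0],[0,0,0],[0,0,0]],"gripper":[1,1,1,1,1,1,1,1]}'; python3 -c "
from h import *
plan(.619,.0845,.155,85.8,'fin')
s=snap('side');cv2.imwrite('pics/s5.png',cv2.resize(s['image'][140:250,180:320,::-1],None,fx=5,fy=5))"
```

```text
clock: 18.78
tcp_pos: [0.6131, -0.026, 0.0308]
ee_rot: [2.301, 2.136, 0.003]
contact_force: [-4.2, -0.7, 8.3]
gripper_width: 0.0587
clock: 19.45
tcp_pos: [0.6119, -0.026, 0.1614]
ee_rot: [2.302, 2.137, 0.001]
contact_force: [0.8, -0.3, 0.2]
gripper_width: 0.0852
fin t(m) [ 0.1107 -0.0011  0.0064] twist [ 5.000e-02  7.000e-02 -9.005e+01]
fin t(m) [ 0.1107 -0.0011  0.0064] twist [ 7.000e-02 -5.000e-02  8.995e+01]
```

View pics/s5.png

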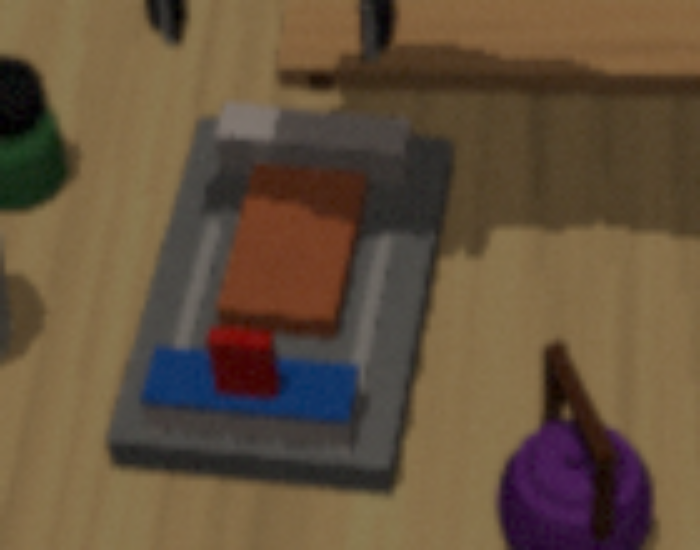

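The blank sits flat on the bed, square and centred between the slots, with only a small gap to the fixed jaw. Back to the fin.

```bash
python3 -m handwheel '{"translation":[[0.03,0,0],[0.06,0,0],[0.09,0,0],[0.11,-0.001,0],[0.11,-0.001,0],[0.11,-0.001,0],[0.11,-0.001,0],[0.11,-0.001,0]],"twist":[[0,0,-7],[0,0,-14],[0,0,-21],[0,0,-28],[0,0,-35],[0,0,-42],[0,0,-49],[0,0,-56]],"gripper":[0,0,0,0,0,0,0,0]}';python3 -m handwheel '{"translation":[[0,0,0],[0,0,0],[0,0,0],[0,0,0],[0,0,0],[0,0,0]],"twist":[[0,0,-7],[0,0,-14],[0,0,-21],[0,0,-28],[0,0,-34],[0,0,-34]],"gripper":[0,0,0,0,0,0]}'; python3 -c "
from h import *
plan(.619,.0845,.066,85.8,'fin')"
```

```text
clock: 20.17
tcp_pos: [0.6216, 0.084, 0.1709]
ee_rot: [1.016, 2.96, 0.005]
contact_force: [-0.4, 0.5, 0.1]
gripper_width: 0.0426
clock: 20.67
tcp_pos: [0.6216, 0.084, 0.1707]
ee_rot: [0.098, 3.128, -0.001]
contact_force: [-0.8, 0.5, 0.3]
gripper_width: 0.0429
fin t(m) [0.0039 0.0003 0.1046] twist [0.   0.72 0.6 ]
fin t(m) [0.0039 0.0003 0.1046] twist [-1.120e+00  1.000e-02 -1.794e+02]
```

```bash
python3 -m handwheel '{"translation":[[0.003,0,0.03],[0.003,0,0.06],[0.003,0,0.085],[0.003,0,0.1045],[0.003,0,0.1045],[0.003,0,0.1045],[0.003,0,0.1045],[0.003,0,0.1045]],"twist":[[0,0.7,0.6],[0,0.7,0.6],[0,0.7,0.6],[0,0.7,0.6],[0,0.7,0.6],[0,0.7,0.6],[0,0.7,0.6],[0,0.7,0.6]],"gripper":[0,0,0,0,0,-1,-1,-1]}'; python3 -m handwheel '{"translation":[[0,0,0],[0,0,0],[0,-0.01,0],[0,-0.02,0],[0,-0.03,0],[0,-0.038,0],[0,-0.042,0],[0,-0.042,0]],"twist":[[0,0,0],[0,0,0],[0,0,0],[0,0,0],[0,0,0],[0,0,0],[0,0,0],[0,0,0]],"gripper":[-1,-1,-1,-1,-1,-1,-1,-1]}';python3 -m handwheel '{"translation":[[0,-0.001,0],[0,-0.002,0],[0,-0.002,0],[0,-0.002,0]],"twist":[[0,0,0],[0,0,0],[0,0,0],[0,0,0]],"gripper":[-1,-1,-1,-1]}';python3 -m handwheel '{"translation":[[0,-0.001,0],[0,-0.002,0],[0,-0.002,0],[0,-0.002,0]],"twist":[[0,0,0],[0,0,0],[0,0,0],[0,0,0]],"gripper":[-1,-1,-1,-1]}'
```

```text
clock: 21.33
tcp_pos: [0.6209, 0.0843, 0.0683]
ee_rot: [0.117, 3.136, 0.001]
contact_force: [-1.8, -1.2, -2.2]
gripper_width: 0.0093
clock: 22.0
tcp_pos: [0.6176, 0.0407, 0.0683]
ee_rot: [0.119, 3.136, -0.001]
contact_force: [-2.2, -2.1, -6.7]
gripper_width: 0.0092
clock: 22.33
tcp_pos: [0.6174, 0.0388, 0.0683]
ee_rot: [0.119, 3.137, -0.001]
contact_force: [-0.1, 0.4, -5.9]
gripper_width: 0.0092
clock: 22.67
tcp_pos: [0.6173, 0.0369, 0.0683]
ee_rot: [0.119, 3.137, -0.001]
contact_force: [0.3, 3.3, -6.5]
gripper_width: 0.0089
```

```bash
python3 -m handwheel '{"translation":[[0,-0.001,0],[0,-0.0015,0],[0,-0.0015,0]],"twist":[[0,0,0],[0,0,0],[0,0,0]],"gripper":[-1,-1,-1]}';python3 -m handwheel '{"translation":[[0,-0.001,0],[0,-0.0015,0],[0,-0.0015,0]],"twist":[[0,0,0],[0,0,0],[0,0,0]],"gripper":[-1,-1,-1]}'
```

```text
clock: 22.92
tcp_pos: [0.6172, 0.0357, 0.0683]
ee_rot: [0.118, 3.136, 0.0]
contact_force: [0.3, 4.8, -7.5]
gripper_width: 0.0093
clock: 23.17
tcp_pos: [0.6172, 0.0357, 0.0684]
ee_rot: [0.117, 3.136, 0.005]
contact_force: [1.0, 10.5, -7.7]
gripper_width: 0.0094
```

```bash
python3 -m handwheel '{"translation":[[0,0,0],[0,0,0],[0,0,0],[0,0,-0.02],[0,0,-0.05],[0,0,-0.09],[0,0,-0.13],[0,0,-0.16]],"twist":[[0,0,0],[0,0,0],[0,0,0],[0,0,0],[0,0,0],[0,0,0],[0,0,0],[0,0,0]],"gripper":[0,0,0,0,0,0,0,0]}'; python3 -c "
from h import *
plan(.4965,.297,.30,144.4,'red')
s=snap('side');cv2.imwrite('pics/s6.png',cv2.resize(s['image'][140:360,180:380,::-1],None,fx=2.7,fy=2.7,interpolation=cv2.INTER_CUBIC))"
```

```text
clock: 23.83
tcp_pos: [0.6169, 0.0347, 0.2326]
ee_rot: [0.117, 3.133, 0.004]
contact_force: [2.0, -0.0, 0.3]
gripper_width: 0.0427
red t(m) [ 0.1392  0.2528 -0.0676] twist [-4.000e-02  4.300e-01 -5.869e+01]
red t(m) [ 0.1392  0.2528 -0.0676] twist [5.0000e-01 5.0000e-02 1.2131e+02]
```

View pics/s6.png

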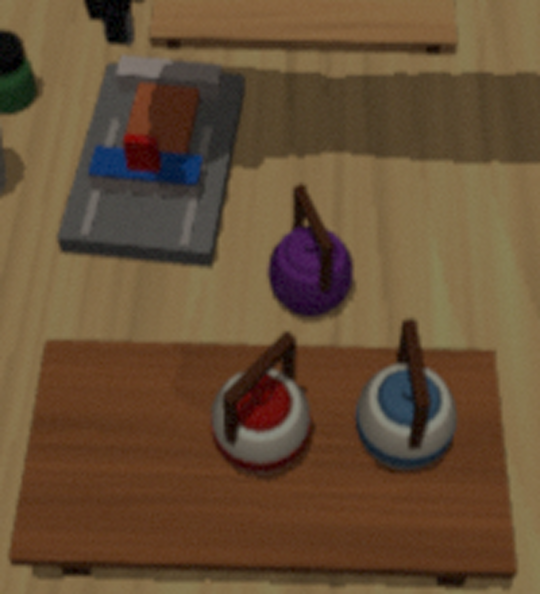

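The jaw is shut on the blank. Both pots stand as before: red bar from (289,340) to (231,398), blue from (409,325) to (419,392) in the crop. I'll triangulate the bars against the top view.

```bash
python3 - <<'E'
from h import *
s=snap('side')
f=lambda u,v:(180+u/2.7,140+v/2.7)
for n,a,b in(('red',(289,342),(231,400)),('blue',(409,326),(419,394))):
    A=ray(s,f(*a),.170)[:2];B=ray(s,f(*b),.170)[:2];d=A-B
    print(n,A,B,np.hypot(*d),(A+B)/2,np.degrees(np.arctan2(d[1],d[0]))%180)
E
```

```text
red [0.47993095 0.2809113 ] [0.51693254 0.3271965 ] 0.05925737596770229 [0.49843175 0.3040539 ] 51.36025325467338
blue [0.39687997 0.26428492] [0.39164068 0.31701425] 0.052988979071977686 [0.39426033 0.29064958] 95.67439391845197
```

```bash
python3 -m handwheel '{"translation":[[0.139,0.253,-0.04],[0.139,0.253,-0.04],[0.139,0.253,-0.04],[0.139,0.253,-0.04],[0.139,0.253,-0.04],[0.139,0.253,-0.04],[0.139,0.253,-0.04],[0.139,0.253,-0.04]],"twist":[[0,0,-7],[0,0,-14],[0,0,-21],[0,0,-28],[0,0,-35],[0,0,-42],[0,0,-49],[0,0,-56]],"gripper":[0.1,0.1,0.1,0.1,0.1,0.1,0.1,0.1]}'; python3 -m handwheel '{"translation":[[0,0,0],[0,0,0]],"twist":[[0,0,0],[0,0,0]],"gripper":[0.1,0.1]}'; python3 -c "
from h import *
plan(.497,.298,.20,143.5,'red')"
```

```text
clock: 24.6
tcp_pos: [0.4958, 0.3025, 0.276]
ee_rot: [-1.379, 2.806, -0.003]
contact_force: [1.0, -0.5, -0.1]
gripper_width: 0.047
clock: 24.77
tcp_pos: [0.4956, 0.303, 0.2762]
ee_rot: [-1.375, 2.807, -0.003]
contact_force: [-0.2, -0.1, 0.4]
gripper_width: 0.0466
red t(m) [ 0.0041 -0.0035  0.0761] twist [-0.52  0.75 -1.29]
red t(m) [ 0.0041 -0.0035  0.0761] twist [  1.18   0.82 178.7 ]
```

```bash
python3 -m handwheel '{"translation":[[0.004,-0.0035,0.02],[0.004,-0.0035,0.05],[0.004,-0.0035,0.08],[0.004,-0.0035,0.105],[0.004,-0.0035,0.12],[0.004,-0.0035,0.127],[0.004,-0.0035,0.127],[0.004,-0.0035,0.127]],"twist":[[-0.5,0.75,-1.3],[-0.5,0.75,-1.3],[-0.5,0.75,-1.3],[-0.5,0.75,-1.3],[-0.5,0.75,-1.3],[-0.5,0.75,-1.3],[-0.5,0.75,-1.3],[-0.5,0.75,-1.3]],"gripper":[0.1,0.1,0.1,0.1,0.1,0.1,0.1,0.1]}' 40; python3 -m handwheel '{"translation":[[0,0,0],[0,0,0],[0,0,0],[0,0,0],[0,0,0],[0,0,-0.005],[0,0,-0.01],[0,0,-0.01]],"twist":[[0,0,0],[0,0,0],[0,0,0],[0,0,0],[0,0,0],[0,0,0],[0,0,0],[0,0,0]],"gripper":[-1,-1,-1,-1,-1,-1,-1,-1]}'
```

```text
clock: 25.43
tcp_pos: [0.4983, 0.2976, 0.1498]
ee_rot: [-1.41, 2.807, -0.001]
contact_force: [-0.3, 0.3, 0.6]
gripper_width: 0.0473
clock: 26.1
tcp_pos: [0.4986, 0.2977, 0.1608]
ee_rot: [-1.409, 2.806, -0.001]
contact_force: [0.4, -0.2, -2.8]
gripper_width: 0.0093
```

```bash
python3 -m handwheel '{"translation":[[0,0,-0.02],[0,0,-0.045],[0,0,-0.075],[0,0,-0.1],[0,0,-0.115],[0,0,-0.12],[0,0,-0.12]],"twist":[[0,0,0],[0,0,0],[0,0,0],[0,0,0],[0,0,0],[0,0,0],[0,0,0]],"gripper":[-1,-1,-1,-1,-1,-1,-1]}';  python3 -c "
from h import *
plan(.475,-.235,.28,143.5,'redplace')"
```

```text
clock: 26.68
tcp_pos: [0.4988, 0.2979, 0.2817]
ee_rot: [-1.409, 2.804, -0.001]
contact_force: [0.5, 0.3, -2.4]
gripper_width: 0.009
redplace t(m) [ 0.4417 -0.2992  0.001 ] twist [-0.11  0.16 -0.17]
redplace t(m) [ 0.4417 -0.2992  0.001 ] twist [2.4000e-01 1.7000e-01 1.7983e+02]
```

```bash
python3 -m handwheel '{"translation":[[0.01,-0.007,0],[0.03,-0.02,0],[0.055,-0.037,0],[0.083,-0.056,0],[0.11,-0.075,0],[0.14,-0.095,0],[0.17,-0.115,0],[0.2,-0.135,0]],"twist":[[0,0,0],[0,0,0],[0,0,0],[0,0,0],[0,0,0],[0,0,0],[0,0,0],[0,0,0]],"gripper":[-1,-1,-1,-1,-1,-1,-1,-1]}';python3 -m handwheel '{"translation":[[0.03,-0.02,0],[0.06,-0.04,0],[0.09,-0.06,0],[0.12,-0.08,0],[0.15,-0.1,0],[0.18,-0.12,0],[0.2,-0.135,0],[0.21,-0.142,0]],"twist":[[0,0,0],[0,0,0],[0,0,0],[0,0,0],[0,0,0],[0,0,0],[0,0,0],[0,0,0]],"gripper":[-1,-1,-1,-1,-1,-1,-1,-1]}';python3 -c "
from h import *
plan(.475,-.235,.15,143.5,'redplace')"
```

```text
clock: 27.35
tcp_pos: [0.4865, 0.0549, 0.2797]
ee_rot: [-1.41, 2.806, 0.0]
contact_force: [0.3, -0.0, -3.2]
gripper_width: 0.0091
clock: 28.02
tcp_pos: [0.4738, -0.2015, 0.2774]
ee_rot: [1.406, -2.808, -0.002]
contact_force: [-0.6, -0.1, -3.4]
gripper_width: 0.009
redplace t(m) [ 0.0261 -0.0213  0.1274] twist [ 0.1  -0.01 -0.32]
redplace t(m) [ 0.0261 -0.0213  0.1274] twist [-2.0000e-02 -1.6000e-01  1.7968e+02]
```

```bash
python3 -m handwheel '{"translation":[[0.013,-0.01,0],[0.026,-0.021,0.015],[0.026,-0.021,0.04],[0.026,-0.021,0.07],[0.026,-0.021,0.1],[0.026,-0.021,0.12],[0.026,-0.021,0.127],[0.026,-0.021,0.127]],"twist":[[0,0,0],[0,0,0],[0,0,0],[0,0,0],[0,0,0],[0,0,0],[0,0,0],[0,0,0]],"gripper":[-1,-1,-1,-1,-1,-1,-1,-1]}';python3 -m handwheel '{"translation":[[0,0,0.01],[0,0,0.02],[0,0,0.027],[0,0,0.033],[0,0,0.036],[0,0,0.036]],"twist":[[0,0,0],[0,0,0],[0,0,0],[0,0,0],[0,0,0],[0,0,0]],"gripper":[-1,-1,-1,-1,-1,-1]}'
```

```text
clock: 28.68
tcp_pos: [0.4734, -0.2339, 0.1477]
ee_rot: [1.405, -2.806, -0.008]
contact_force: [0.4, 0.4, -2.3]
gripper_width: 0.009
clock: 29.18
tcp_pos: [0.473, -0.2337, 0.1111]
ee_rot: [1.405, -2.805, -0.009]
contact_force: [-0.4, 0.1, -2.8]
gripper_width: 0.0087
```

```bash
python3 -c "
from h import *
s=snap('side');cv2.imwrite('pics/s7.png',cv2.resize(s['image'][60:200,180:380,::-1],None,fx=3.5,fy=3.5))"
```

```text
(no output)
```

View pics/s7.png

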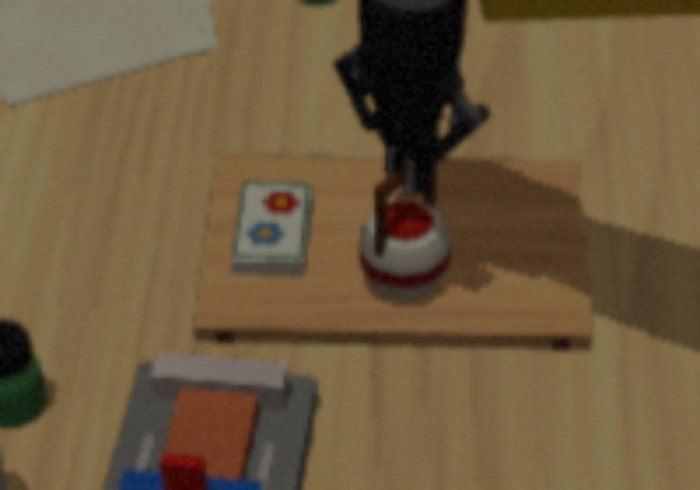

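The red pot hangs upright just above the board, well clear of the tile (pot at (405,250) in the crop, tile at (272,228)). Lowering until it touches.

```bash
python3 -m handwheel '{"translation":[[0,0,0.001],[0,0,0.002],[0,0,0.002]],"twist":[[0,0,0],[0,0,0],[0,0,0]],"gripper":[-1,-1,-1]}';python3 -m handwheel '{"translation":[[0,0,0.001],[0,0,0.002],[0,0,0.002]],"twist":[[0,0,0],[0,0,0],[0,0,0]],"gripper":[-1,-1,-1]}'
```

```text
clock: 29.48
tcp_pos: [0.4733, -0.2338, 0.1098]
ee_rot: [1.405, -2.806, -0.008]
contact_force: [0.9, 0.5, -3.3]
gripper_width: 0.0091
clock: 29.73
tcp_pos: [0.4737, -0.2341, 0.1092]
ee_rot: [1.405, -2.807, -0.005]
contact_force: [-2.4, 1.1, 5.5]
gripper_width: 0.0089
```

```bash
python3 -m handwheel '{"translation":[[0,0,0],[0,0,0],[0,0,0],[0,0,0],[0,0,-0.02],[0,0,-0.06],[0,0,-0.1],[0,0,-0.14]],"twist":[[0,0,0],[0,0,0],[0,0,0],[0,0,0],[0,0,0],[0,0,0],[0,0,0],[0,0,0]],"gripper":[0.1,0.1,0.1,0.1,0.1,0.1,0.1,0.1]}';python3 -c "
from h import *
plan(.392,.289,.27,6.3,'blue')"
```

```text
clock: 30.4
tcp_pos: [0.4737, -0.2341, 0.2506]
ee_rot: [1.405, -2.807, -0.006]
contact_force: [-0.2, -0.2, -0.1]
gripper_width: 0.0468
blue t(m) [-0.3699  0.379  -0.0179] twist [ 8.0000e-02 -3.6000e-01  1.3689e+02]
blue t(m) [-0.3699  0.379  -0.0179] twist [  0.29   0.06 -43.11]
```

```bash
python3 -m handwheel '{"translation":[[-0.2,0.205,-0.02],[-0.2,0.205,-0.02],[-0.2,0.205,-0.02],[-0.2,0.205,-0.02],[-0.2,0.205,-0.02],[-0.2,0.205,-0.02],[-0.2,0.205,-0.02],[-0.2,0.205,-0.02]],"twist":[[0,0,0],[0,0,0],[0,0,0],[0,0,0],[0,0,0],[0,0,0],[0,0,0],[0,0,0]],"gripper":[0.1,0.1,0.1,0.1,0.1,0.1,0.1,0.1]}';python3 -m handwheel '{"translation":[[-0.17,0.174,0],[-0.17,0.174,0],[-0.17,0.174,0],[-0.17,0.174,0],[-0.17,0.174,0],[-0.17,0.174,0],[-0.17,0.174,0],[-0.17,0.174,0]],"twist":[[0,0,-7],[0,0,-14],[0,0,-21],[0,0,-28],[0,0,-35],[0,0,-42],[0,0,-43],[0,0,-43]],"gripper":[0.1,0.1,0.1,0.1,0.1,0.1,0.1,0.1]}';python3 -m handwheel '{"translation":[[0,0,0],[0,0,0]],"twist":[[0,0,0],[0,0,0]],"gripper":[0.1,0.1]}';python3 -c "
from h import *
plan(.392,.289,.15,6.3,'blue')
t=snap('top');cv2.imwrite('pics/t8.png',cv2.resize(t['image'][125:290,260:460,::-1],None,fx=3.5,fy=3.5))
for n in ('pot_red','painted_tile','pot_blue'): print(n,[(r['location'],round(r['conf'],2)) for r in search_frame('top',n)])"
```

```text
clock: 31.07
tcp_pos: [0.4285, 0.0538, 0.2722]
ee_rot: [1.414, -2.804, -0.008]
contact_force: [-0.2, -0.4, -0.2]
gripper_width: 0.0471
clock: 31.73
tcp_pos: [0.3892, 0.2954, 0.2727]
ee_rot: [2.348, -2.086, -0.008]
contact_force: [0.5, -0.6, -0.0]
gripper_width: 0.0469
clock: 31.9
tcp_pos: [0.3895, 0.2946, 0.2726]
ee_rot: [2.345, -2.089, -0.008]
contact_force: [0.6, -0.5, -0.0]
gripper_width: 0.0469
blue t(m) [ 0.0062 -0.0024  0.1226] twist [  -0.3     0.36 -179.67]
blue t(m) [ 0.0062 -0.0024  0.1226] twist [0.23 0.19 0.33]
pot_red [([394.8, 221.8], 0.92)]
painted_tile [([405.0, 181.7], 0.89)]
pot_blue [([258.8, 215.9], 0.97), ([193.7, 243.7], 0.86), ([177.8, 300.1], 0.67)]
```

View pics/t8.png

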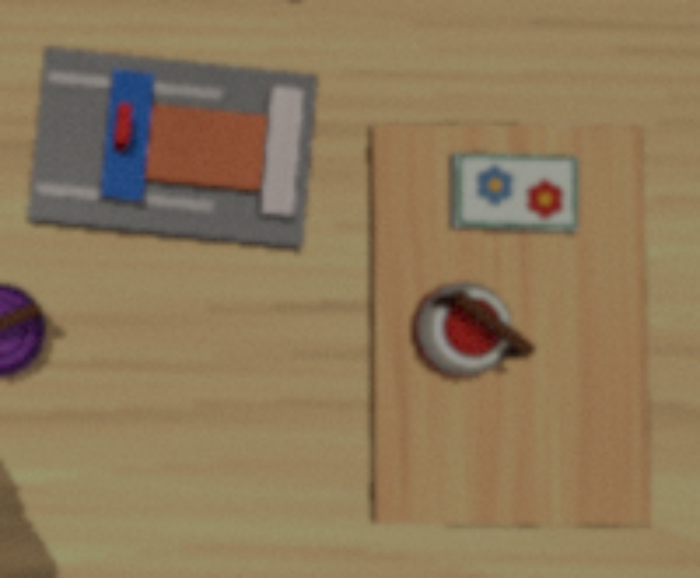

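The red pot stands upright on the board at about (463,330) in the crop, clear of the tile. The blank is held square in the closed clamp, the same look as the painted tile at the start. Now the blue pot.

```bash
python3 -m handwheel '{"translation":[[0.006,-0.0024,0.02],[0.006,-0.0024,0.05],[0.006,-0.0024,0.08],[0.006,-0.0024,0.105],[0.006,-0.0024,0.117],[0.006,-0.0024,0.123],[0.006,-0.0024,0.123],[0.006,-0.0024,0.123]],"twist":[[0,0,0],[0,0,0],[0.2,0.2,0.3],[0.2,0.2,0.3],[0.2,0.2,0.3],[0.2,0.2,0.3],[0.2,0.2,0.3],[0.2,0.2,0.3]],"gripper":[0.1,0.1,0.1,0.1,0.1,0.1,0.1,0.1]}' 40; python3 -m handwheel '{"translation":[[0,0,0],[0,0,0],[0,0,0],[0,0,0],[0,0,0],[0,0,-0.005],[0,0,-0.01],[0,0,-0.01]],"twist":[[0,0,0],[0,0,0],[0,0,0],[0,0,0],[0,0,0],[0,0,0],[0,0,0],[0,0,0]],"gripper":[-1,-1,-1,-1,-1,-1,-1,-1]}';python3 -m handwheel '{"translation":[[0,0,-0.02],[0,0,-0.045],[0,0,-0.075],[0,0,-0.1],[0,0,-0.115],[0,0,-0.12],[0,0,-0.12]],"twist":[[0,0,0],[0,0,0],[0,0,0],[0,0,0],[0,0,0],[0,0,0],[0,0,0]],"gripper":[-1,-1,-1,-1,-1,-1,-1]}';  python3 -c "
from h import *
plan(.38,-.325,.28,6.3,'blueplace')"
```

```text
clock: 32.77
tcp_pos: [0.3926, 0.2893, 0.1512]
ee_rot: [-2.339, 2.095, -0.0]
contact_force: [0.5, 0.1, 0.8]
gripper_width: 0.047
clock: 33.43
tcp_pos: [0.3927, 0.2895, 0.162]
ee_rot: [-2.339, 2.095, -0.0]
contact_force: [0.8, 0.1, -2.2]
gripper_width: 0.0094
clock: 34.02
tcp_pos: [0.3929, 0.2895, 0.2828]
ee_rot: [-2.338, 2.094, -0.001]
contact_force: [0.0, 0.5, -3.6]
gripper_width: 0.009
blueplace t(m) [0.6094 0.0803 0.0013] twist [  -0.19   -0.25 -179.99]
blueplace t(m) [0.6094 0.0803 0.0013] twist [-0.16  0.12  0.01]
```

```bash
python3 -m handwheel '{"translation":[[0.012,0.0016,0],[0.036,0.005,0],[0.066,0.009,0],[0.1,0.013,0],[0.134,0.018,0],[0.168,0.022,0],[0.202,0.027,0],[0.236,0.031,0]],"twist":[[0,0,0],[0,0,0],[0,0,0],[0,0,0],[0,0,0],[0,0,0],[0,0,0],[0,0,0]],"gripper":[-1,-1,-1,-1,-1,-1,-1,-1]}';python3 -m handwheel '{"translation":[[0.036,0.005,0],[0.07,0.009,0],[0.104,0.014,0],[0.138,0.018,0],[0.172,0.023,0],[0.206,0.027,0],[0.24,0.032,0],[0.27,0.036,0]],"twist":[[0,0,0],[0,0,0],[0,0,0],[0,0,0],[0,0,0],[0,0,0],[0,0,0],[0,0,0]],"gripper":[-1,-1,-1,-1,-1,-1,-1,-1]}';python3 -c "
from h import *
plan(.38,-.325,.28,6.3,'blueplace')"
```

```text
clock: 34.68
tcp_pos: [0.3868, 0.0497, 0.2807]
ee_rot: [-2.339, 2.094, 0.001]
contact_force: [1.4, -0.2, -3.7]
gripper_width: 0.0092
clock: 35.35
tcp_pos: [0.3793, -0.2247, 0.2785]
ee_rot: [-2.339, 2.096, 0.004]
contact_force: [1.8, -0.2, -3.6]
gripper_width: 0.0089
blueplace t(m) [ 0.0998  0.0103 -0.0018] twist [ 2.6000e-01 -9.0000e-02  1.7998e+02]
blueplace t(m) [ 0.0998  0.0103 -0.0018] twist [ 0.06  0.17 -0.02]
```

```bash
python3 -m handwheel '{"translation":[[0.03,0.003,0],[0.06,0.006,0],[0.085,0.009,0],[0.1,0.01,0],[0.1,0.01,0.03],[0.1,0.01,0.06],[0.1,0.01,0.085],[0.1,0.01,0.1]],"twist":[[0,0,0],[0,0,0],[0,0,0],[0,0,0],[0,0,0],[0,0,0],[0,0,0],[0,0,0]],"gripper":[-1,-1,-1,-1,-1,-1,-1,-1]}';python3 -m handwheel '{"translation":[[0,0,0.02],[0,0,0.035],[0,0,0.048],[0,0,0.058],[0,0,0.063],[0,0,0.066],[0,0,0.066],[0,0,0.066]],"twist":[[0,0,0],[0,0,0],[0,0,0],[0,0,0],[0,0,0],[0,0,0],[0,0,0],[0,0,0]],"gripper":[-1,-1,-1,-1,-1,-1,-1,-1]}'
```

```text
clock: 36.02
tcp_pos: [0.3787, -0.3238, 0.1739]
ee_rot: [-2.339, 2.096, 0.013]
contact_force: [0.2, 0.6, -3.4]
gripper_width: 0.009
clock: 36.68
tcp_pos: [0.3787, -0.3235, 0.1107]
ee_rot: [-2.339, 2.095, 0.008]
contact_force: [-4.5, 4.2, 18.0]
gripper_width: 0.0086
```

```bash
python3 -m handwheel '{"translation":[[0,0,-0.001],[0,0,-0.001],[0,0,-0.001],[0,0,-0.001],[0,0,-0.001],[0,0,-0.001]],"twist":[[0,0,0],[0,0,0],[0,0,0],[0,0,0],[0,0,0],[0,0,0]],"gripper":[-1,-1,-1,0.1,0.1,0.1]}';python3 -m handwheel '{"translation":[[0,0,0],[0,0,-0.02],[0,0,-0.06],[0,0,-0.1],[0,0,-0.14],[0,0,-0.16]],"twist":[[0,0,0],[0,0,0],[0,0,0],[0,0,0],[0,0,0],[0,0,0]],"gripper":[0.1,0.1,0.1,0.1,0.1,0.1]}';python3 -m handwheel '{"translation":[[-0.2,0,0],[-0.2,0,0],[-0.2,0,0],[-0.2,0,0],[-0.2,0,0],[-0.2,0,0],[-0.2,0,0]],"twist":[[0,0,0],[0,0,0],[0,0,0],[0,0,0],[0,0,0],[0,0,0],[0,0,0]],"gripper":[0.1,0.1,0.1,0.1,0.1,0.1,0.1]}';python3 - <<'E'
from h import *
t=snap('top');s=snap('side')
a=cv2.resize(t['image'][90:290,255:455,::-1],None,fx=2,fy=2)
b=cv2.resize(s['image'][60:260,145:345,::-1],None,fx=2,fy=2);cv2.imwrite('pics/f.png',np.hstack([a,b]))
for n in('pot_red','pot_blue'):print(n,[(r['location'],np.round(ray(t,r['location'],.06),3)[:2],round(r['conf'],2)) for r in search_frame('top',n)])
H,S,V=chan(t)
rect(t,(S>135)&(H<14),(300,145,345,190),.043,'blank');rect(t,(H>95)&(H<130)&(S>120),(275,135,315,190),.0525,'blue jaw')
E
```

```text
clock: 37.18
tcp_pos: [0.3787, -0.3236, 0.1116]
ee_rot: [-2.339, 2.095, 0.008]
contact_force: [0.3, -0.5, 0.8]
gripper_width: 0.045
clock: 37.68
tcp_pos: [0.3795, -0.3246, 0.2764]
ee_rot: [-2.339, 2.095, -0.0]
contact_force: [0.2, -0.5, -0.6]
gripper_width: 0.047
clock: 38.27
tcp_pos: [0.3577, -0.1246, 0.2772]
ee_rot: [-2.342, 2.091, -0.003]
contact_force: [0.0, -0.2, -0.9]
gripper_width: 0.0468
pot_red [([391.4, 220.2], array([ 0.467, -0.228]), 0.73)]
pot_blue [([122.2, 253.9], array([0.363, 0.478]), 0.6), ([168.3, 310.4], array([0.22 , 0.353]), 0.58), ([262.0, 216.7], array([0.468, 0.117]), 0.57), ([392.7, 222.2], array([ 0.462, -0.232]), 0.35)]
blank [609.2 -33.2] [87.1 59.3] 85.2
blue jaw [616.1  29.9] [31.1 99.3] 85.8
```

View pics/f.png

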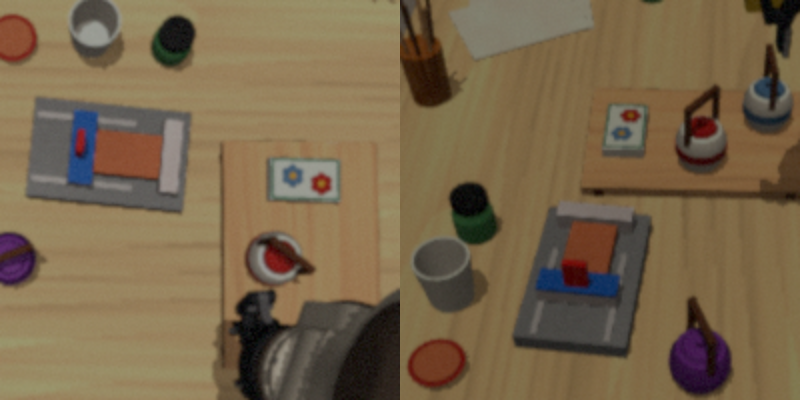

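The final check pictures show everything in place. The painted tile and both pots are on the board, apart and upright. The jaw (y 29.9 mm, against 31.1 mm when it was shut at the start) is closed on the blank, and the jar, cup and dish are in their places. Handing in.

```bash
python3 -c "
from cell import *
print(sign_off(), get_obs()['clock'])"
```

```text
the job is handed in; nothing more can be done
the job is handed in; nothing more can be done
```

The changeover is done and handed in at about 38 s on the robot's clock, though no verdict was reported. I opened the jaw and laid the painted tile face up on the ware board. The blank went onto the clamp bed, and I pushed the jaw shut until it stalled at about 10 N. I then set the red and blue pots on the board by their handles; no green pot was present.

**Last checks:**
- **Board:** The final pictures show the tile and both pots apart, and both pots upright.
- **Clamp:** The jaw is within about 1 mm of where it stood when shut on the painted tile, and the blank is square to within about 1°.
- **Left alone:** The jar, cup and dish look unmoved, and I did not touch the purple and yellow look-alikes.

**What disagreed or failed:**
- **Blue pot:** The detector did not find it in the last top view because the arm was covering it. Its upright stance is confirmed only in the side view. It met the board at about 18 N, firmer than the red one.
- **Camera measurements:** The two views differed by about 3–4 mm on the clamp's position, so I relied on the jaw stalling for the final fit.
- **Wrist limit:** On the first approach to the fin, the last joint reached its range limit. I switched to the opposite grip orientation.

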